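Drop a keyed bushing into its bench socket

ROBOT

A 6-joint arm with a two-finger parallel gripper is mounted at the origin on a cart in front of the work surface, level with it; the furniture and walls round the work are solid. World frame = base frame: x ahead of the robot, y to its left, z up, the work surface at z = 0. Lengths are in m, angles in degrees, forces in N, time in s.
With the tool pointing down it reaches from about 0.375 to 0.9 m from the base axis. Payload 3.1 kg.
Tool frame: the origin (TCP) lies between the finger pads, 19 mm behind the fingertips; this is the grasp point; z points along the fingers, y is the line along which they close (so a half turn about z gives the same grasp; the last joint's range is limited). The gripper opens to 87 mm and grips with 3 to 60 N. Pads are 19 mm wide; open, the fingers measure 117 mm over their backs; the gripper's body (75 mm by 190 mm) begins 51 mm behind the grasp point.
Start: joints at [-84.597, 30.224, 82.088, -0, 67.689, -10.227], TCP at [0.168, -0.602, 0.241] pointing down, gripper open.
Joint ranges: [-176.69, 176.69], [-43.24, 126.21], [12.49, 139.97], [-82, 262], [0, 151.66], [-163.58, 163.58]. Speed limits (degrees/s): [159.86, 159.86, 180, 180, 180, 180].

INTERFACE

Orientations are given as a 3x3 rotation matrix whose columns are the frame's x, y, z axes.
In Python, from rig import * gives the robot as it stands.
- The arm moves only by the tool jog_arm, never from a script. Its arguments are lists of equal length, an entry for each row: "delta_pos": the shift along the world's x, y, z in cm, a list of three; "turn": the turn about the world's z in degrees; "grip": the closure, from 0 (fully open) to 1 (shut). In form: {"delta_pos": [[x, y, z], ...], "turn": [turn, ...], "grip": [grip, ...]}. A call has 1 to 12 rows; each row is the pose to reach, as a shift and turn from the pose commanded when the call began; what a row does not reach only later rows make up. A row lasts 1/8 s, in which the tool goes at most 62.5 mm and 10.7 degrees, less where a joint would pass 70% of its speed; a pose out of reach is approached as far as the arm can. A call with a gripper value outside its range is refused whole. The fingers move at their own pace and stop on an object; the grip force is fixed at half the most. Time passes only in rows, so rows that repeat a pose let the fingers close. It gives the time, the measured TCP pose, the force, the opening and the grip force at its end, in the units of the state.
- read_state(): the state, without advancing time (a new reading comes with each control period).
- capture(name): name is "scene" or "top" or "wrist"; returns a dict with "color" (480x640x3 uint8, blue, green, red), "fovy" (degrees; the focal length in pixels is half the picture's height over the tangent of half this angle, whatever the lens; pixels are square), "cx", "cy" (the principal point, pixels), "camera_from_world" (4x4, takes a point from world to camera coordinates). Camera axes: x right, y up, looking along -z (the intrinsics and any distortion apply to the point x, -y, -z); pixel columns grow to the right and rows downward; lengths in m; the calibration is good to about 2 mm. The wrist camera is an equidistant fisheye: a pixel r from the principal point sees the ray r / f radians off the axis. A picture is of the moment at which its call begins. There is no depth.
- hand_in(): hands the job in; it is judged then, once.
The state is a dict: "time_s": time; "joint_positions": joint angles; "qvel": joint speeds; "tau": joint torques, N m; "position": TCP position; "tcp_rot": TCP orientation; "force": force on the tool from outside, world axes, zero at the start; "moment": the same for the moment, N m; "opening": opening from 0.0 (shut) to 1.0 (fully open); "grasp_force": force on a finger pad.
Only numpy, scipy, OpenCV 4.12 (cv2) and the standard library are available. Lean on these libraries where they do the work, as an engineer would, in place of code of your own. Each camera call takes 0.05 s, during which the arm holds its last target. There are 200 camera calls.

TASK

Fit the steel bushing with the two opposite lugs into the grey bench socket: set its nose in the bore so that the lugs rest on the rim between the two key slots, then turn it, pressing only lightly, until the lugs find the slots and it drops fully home, and let it go. Leave the similar bushing with three lugs where it stands.

Things in the scene. Friction and masses are not known exactly. Their poses are not given: they have to be found in the camera images.
- two_lug_bushing: Steel bushing, 2 lugs 180 deg apart, 0.25 kg, 78 mm high, standing upright. Origin: centre of underside, z up. Nose dia 30 mm, z 0-32 mm, tapering to dia 18 in the lowest 8. Lugs along +x and -x: 12 wide, 76 over the tips, z 18-32. Collar dia 46, z 32-38. Grip block above, z 38-78: 36 long along x, 22 wide along y; grasp it across y, TCP at z 60. A half turn about z is the same fit.
- three_lug_bushing: Bystander: same size, make and grip block as the two-lug bushing, but with three lugs 120 degrees apart; it does not fit the socket. Stands upright; origin at the centre of its underside.
- bench_socket: Grey round block, dia 110 mm, 45 high, with two bolted ears on its y axis. Origin: centre of underside, z up. Bore dia 37; key slots along +x and -x, 22 wide, to 44 mm from the centre; 3 mm chamfers. Bushing origin above this: 27 mm with lugs on the rim, 13 fully home (collar on rim). Lugs drop in within about 10 deg of the slots. Block stands on a stiff spring: 15 N per mm, 4 mm travel.
- lamp_foot (a point): Obstacle: swivel point on the foot of the black desk lamp, at the left of the bench. Its arm rises from here to 0.42 m height 0.1 m farther from the robot and 0.1 m to the right, then over the back of the bench; the shade hangs 0.5 m above the jars. Nothing of it is nearer than the foot (dia 0.14 m): pass it on the robot's side.
There are look-alikes about, which are no part of the job. What is shaped like the two_lug_bushing but turquoise or yellow is not meant.

How it is judged:
By the outcome, as a careful person would: the job done as asked, in the order asked, and still so for the second after the job is handed in, with the robot touching nothing.
It also fails if it takes over 40 s, if anything falls off the work surface, if the arm or the gripper's body presses on something with over 40 N, if the wrist force passes 120 N, or if a joint passes its speed limit or range.

## Working session

There is one attempt and no reset: what is moved stays moved. The work goes in short steps, Python scripts to look and compute and a tool call to move; the robot and the scene stay as the last step left them, time stands still between calls to the robot, and variables do not carry over. Pictures are saved under pics/ and viewed, at most 10 in all, crops included, and the job is handed in when it is done.

Besides the shell and the picture viewer there is one more tool, called by a JSON object that holds its "fn" and its "kwargs", one argument or row to a line. jog_arm: Moves the arm, as the interface text tells. Its arguments: {"type":"object","properties":{"delta_pos":{"type":"array"},"turn":{"type":"array"},"grip":{"type":"array"}},"required":["delta_pos","turn","grip"]}

```bash
mkdir -p pics
cat > h.py <<'E'
from rig import *
import numpy as np, cv2
def snap(n,name):
    c=capture(n); cv2.imwrite(f'pics/{name}.png',c['color']); np.save(f'pics/{name}.npy',c,allow_pickle=True); return c
def ray(c,u,v):
    f=240/np.tan(np.radians(c['fovy'])/2); a,b=u-c['cx'],v-c['cy']
    if c.get('fish'):
        r=np.hypot(a,b); t=r/f; s=np.sin(t)/max(r,1e-9); d=np.array([a*s,-b*s,-np.cos(t)])
    else: d=np.array([a/f,-b/f,-1])
    M=np.array(c['camera_from_world']); R=M[:3,:3]; return -R.T@M[:3,3], R.T@d
def at(c,u,v,z):
    o,d=ray(c,u,v); return o+d*(z-o[2])/d[2]
def load(name): 
    c=np.load(f'pics/{name}.npy',allow_pickle=True).item(); c['fish']='wrist' in name; return c
E
python3 - <<'E'
from h import *
for n in('scene','top'):
    c=snap(n,n+'0'); print({k:v for k,v in c.items() if k!='color'})
s=read_state();print(s)
E
```

```text
{'fovy': 51.908543930186646, 'cx': 323.77215959269034, 'cy': 234.07314416616484, 'camera_from_world': array([[-0.84404324, -0.53573829,  0.02398957,  0.41552422],
       [ 0.31961569, -0.46661873,  0.8246895 , -0.21924912],
       [-0.43062376,  0.70374103,  0.56507675, -0.94690677],
       [ 0.        ,  0.        ,  0.        ,  1.        ]])}
{'fovy': 48.8183367602075, 'cx': 323.40096600581734, 'cy': 238.760873981564, 'camera_from_world': array([[ 0.0254108 , -0.99965066,  0.00727013, -0.06870064],
       [ 0.99637344,  0.02591691,  0.08104491, -0.48896976],
       [-0.08120502,  0.00518434,  0.99668394, -1.24827624],
       [ 0.        ,  0.        ,  0.        ,  1.        ]])}
{'time_s': 0.1, 'joint_positions': array([-8.45962463e+01,  3.02741507e+01,  8.21487499e+01, -1.41906304e-04,
        6.76898082e+01, -1.02284438e+01]), 'qvel': array([-0.04649463, -0.12139398, -0.10534854, -0.04176316, -0.08076257,
       -0.04689871]), 'tau': array([-7.51687712e-04, -4.40987670e+01, -1.77151126e+01,  6.35447516e-02,
        5.34311368e-02, -3.68717076e-05]), 'position': array([ 0.16836925, -0.60124791,  0.24036561]), 'tcp_rot': array([[ 9.63011073e-01,  2.69461757e-01, -1.87533535e-04],
       [ 2.69461598e-01, -9.63009145e-01,  1.95818033e-03],
       [ 3.47058203e-04, -1.93628243e-03, -9.99998065e-01]]), 'force': array([ 0.60467054, -0.9297422 ,  0.8062705 ]), 'moment': array([0.02664332, 0.01445431, 0.01176072]), 'grasp_force': 0.0, 'opening': 1.001793296815819}
```

View pics/scene0.png

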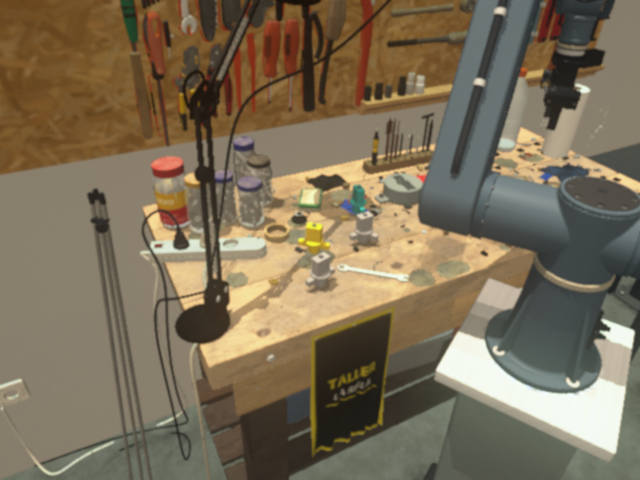

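View pics/top0.png

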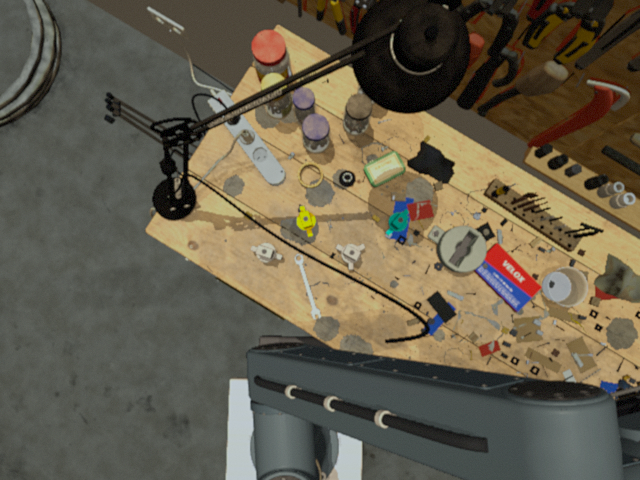

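The scene picture shows two steel bushings, at (320,271) and (364,228), with a yellow one at (314,238) and a turquoise one at (358,198).

In the top picture, the things that could be taken for the target are:
- steel at (266,253)
- steel at (350,253)
- yellow at (306,220), excluded by colour
- turquoise at (398,222), excluded by colour

The grey socket is at (463,248) and the lamp foot at (174,198). A close crop should show the lug counts.

Run:
```python
from h import *
im=load('top0')['color']
a=cv2.resize(im[220:286,235:301],(390,390),interpolation=cv2.INTER_CUBIC)
b=cv2.resize(im[220:286,318:384],(390,390),interpolation=cv2.INTER_CUBIC)
cv2.imwrite('pics/crop0.png',np.hstack([a,b]))
c=load('top0')
for p in((266,253),(350,253),(463,248),(174,198)): print(p,at(c,*p,.045))
```

```text
(266, 253) [0.45156887 0.07768309 0.045     ]
(350, 253) [ 0.4566522  -0.11923465  0.045     ]
(463, 248) [ 0.4752863 -0.3848086  0.045    ]
(174, 198) [0.57589737 0.29910656 0.045     ]
```

View pics/crop0.png

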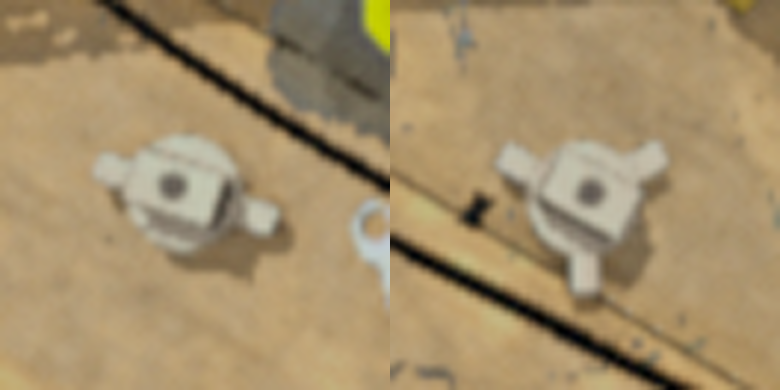

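The left bushing, at top (266,253), has two opposite lugs with tips at crop (95,168) and (280,218), so that is the target. The right one has three lugs. A black cord crosses the view and looks raised, so I'll triangulate its height before moving.

Run:
```python
from h import *
c=load('top0');s=load('scene0')
k=66/390
print(at(c,235+173*k,220+185*k,.078))
p,q=[at(c,235+u*k,220+v*k,.032) for u,v in((95,168),(280,218))]
print((p+q)/2,np.linalg.norm(p-q),np.degrees(np.arctan2(*(p-q)[1::-1])))
f=240/np.tan(np.radians(s['fovy'])/2);M=np.array(s['camera_from_world'])
for uv in((260,222),(300,250),(350,275),(400,300),(430,325),(390,341)):
    for z in (0,.2,.4,.6,.7,.8,.9):
        P=at(c,*uv,z);X=M[:3,:3]@P+M[:3,3]
        print(uv,P.round(2),(s['cx']+f*X[0]/-X[2]).round(),(s['cy']+f*X[1]/X[2]).round())
```

```text
[0.45362782 0.0783559  0.078     ]
[0.45309094 0.07733206 0.032     ] 0.07693691591623844 76.35969964222583
(260, 222) [0.53 0.1  0.  ] 286.0 277.0
(260, 222) [0.51 0.08 0.2 ] 300.0 198.0
(260, 222) [0.49 0.05 0.4 ] 317.0 101.0
(260, 222) [0.46 0.03 0.6 ] 338.0 -23.0
(260, 222) [0.45 0.02 0.7 ] 351.0 -98.0
(260, 222) [0.44 0.01 0.8 ] 367.0 -185.0
(260, 222) [ 0.43 -0.    0.9 ] 384.0 -287.0
(300, 250) [ 0.46 -0.    0.  ] 334.0 265.0
(300, 250) [ 0.45 -0.01  0.2 ] 344.0 189.0
(300, 250) [ 0.44 -0.02  0.4 ] 357.0 96.0
(300, 250) [ 0.43 -0.02  0.6 ] 373.0 -24.0
(300, 250) [ 0.42 -0.03  0.7 ] 383.0 -97.0
(300, 250) [ 0.42 -0.03  0.8 ] 395.0 -183.0
(300, 250) [ 0.41 -0.03  0.9 ] 408.0 -283.0
(350, 275) [ 0.41 -0.12  0.  ] 380.0 247.0
(350, 275) [ 0.4  -0.11  0.2 ] 387.0 177.0
(350, 275) [ 0.4 -0.1  0.4] 396.0 88.0
(350, 275) [ 0.4  -0.09  0.6 ] 407.0 -26.0
(350, 275) [ 0.4  -0.08  0.7 ] 414.0 -97.0
(350, 275) [ 0.39 -0.08  0.8 ] 422.0 -179.0
(350, 275) [ 0.39 -0.07  0.9 ] 431.0 -277.0
(400, 300) [ 0.35 -0.25  0.  ] 422.0 232.0
(400, 300) [ 0.35 -0.21  0.2 ] 426.0 165.0
(400, 300) [ 0.36 -0.18  0.4 ] 431.0 81.0
(400, 300) [ 0.37 -0.15  0.6 ] 438.0 -28.0
(400, 300) [ 0.37 -0.14  0.7 ] 442.0 -96.0
(400, 300) [ 0.37 -0.12  0.8 ] 447.0 -176.0
(400, 300) [ 0.38 -0.11  0.9 ] 453.0 -272.0
(430, 325) [ 0.29 -0.32  0.  ] 453.0 226.0
(430, 325) [ 0.31 -0.28  0.2 ] 456.0 161.0
(430, 325) [ 0.32 -0.23  0.4 ] 459.0 79.0
(430, 325) [ 0.34 -0.19  0.6 ] 462.0 -28.0
(430, 325) [ 0.34 -0.17  0.7 ] 465.0 -95.0
(430, 325) [ 0.35 -0.15  0.8 ] 468.0 -174.0
(430, 325) [ 0.36 -0.13  0.9 ] 471.0 -269.0
(390, 341) [ 0.25 -0.22  0.  ] 455.0 249.0
(390, 341) [ 0.27 -0.2   0.2 ] 458.0 178.0
(390, 341) [ 0.29 -0.17  0.4 ] 461.0 90.0
(390, 341) [ 0.31 -0.14  0.6 ] 464.0 -25.0
(390, 341) [ 0.33 -0.13  0.7 ] 467.0 -95.0
(390, 341) [ 0.34 -0.11  0.8 ] 469.0 -178.0
(390, 341) [ 0.35 -0.1   0.9 ] 473.0 -276.0
```

The cord lies at about z 0.45–0.55 over the bench, above the work, so I'll keep the tool low. First I'll move above the socket.

{"fn": "jog_arm", "kwargs": {
  "delta_pos": [
    [5,4,0],
    [10,8,0],
    [15,12,0],
    [20,16,0],
    [24,19,0],
    [27,21.5,0],
    [27,21.5,0]
  ],
  "turn": [0,0,0,0,0,0,0],
  "grip": [0,0,0,0,0,0,0]
}}

```text
time_s: 0.98
position: [0.4401, -0.3844, 0.2408]
tcp_rot: [[0.962, 0.274, -0.0], [0.274, -0.962, 0.001], [-0.0, -0.001, -1.0]]
force: [-0.3, -0.7, -0.0]
opening: 0.997
grasp_force: 0.0
```

Run:
```python
from h import *
c=snap('wrist','wrist1'); s=read_state(); print(s['position'],s['tcp_rot'].round(3),s['force'].round(1),s['time_s'])
c=load('wrist1'); print(c['fovy'],c['cx'],c['cy'],c['camera_from_world'])
```

```text
[ 0.43898719 -0.38574266  0.2408335 ] [[ 0.962  0.272 -0.001]
 [ 0.272 -0.962  0.   ]
 [-0.001 -0.001 -1.   ]] [ 0.6  0.4 -0.3] 1.025
65.70646984690485 315.00864622428355 237.41280443586206 [[ 2.74492297e-01 -9.61589046e-01 -6.96735704e-04 -4.90104098e-01]
 [ 9.33227047e-01  2.66570706e-01 -2.40888642e-01 -2.79372083e-01]
 [ 2.31821608e-01  6.54718639e-02  9.70552511e-01 -4.65498147e-01]
 [ 0.00000000e+00  0.00000000e+00  0.00000000e+00  1.00000000e+00]]
```

View pics/wrist1.png

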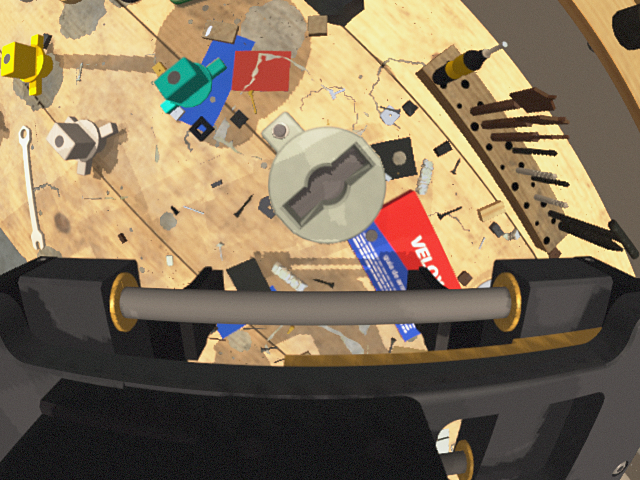

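The wrist view shows the socket at about (327,184). Its slot runs from about (295,220) to (368,152), and one ear is at (280,130). I'll rectify onto the rim plane and measure there.

```bash
cat >> h.py <<'E'
def proj(c,P):
    M=np.array(c['camera_from_world']); X=P@M[:3,:3].T+M[:3,3]; f=240/np.tan(np.radians(c['fovy'])/2)
    x,y,w=X[...,0],-X[...,1],-X[...,2]
    if c.get('fish'):
        h=np.hypot(x,y)+1e-12; k=f*np.arctan2(h,w)/h
    else: k=f/w
    return c['cx']+k*x,c['cy']+k*y
def rect(c,x0,y0,z,half=.07,n=560):
    "rows down = -x, cols right = -y"
    g=np.linspace(half,-half,n); X,Y=np.meshgrid(x0+g,y0+g,indexing='ij')
    u,v=proj(c,np.stack([X,Y,X*0+z],-1))
    return cv2.remap(c['color'],u.astype(np.float32),v.astype(np.float32),cv2.INTER_CUBIC)
E
python3 - <<'E'
from h import *
c=load('wrist1'); p=at(c,327,184,.045); print(p)
r=rect(c,p[0],p[1],.045); cv2.imwrite('pics/r1.png',r); print(p)
E
```

```text
[ 0.47354384 -0.38593852  0.045     ]
[ 0.47354384 -0.38593852  0.045     ]
```

View pics/r1.png

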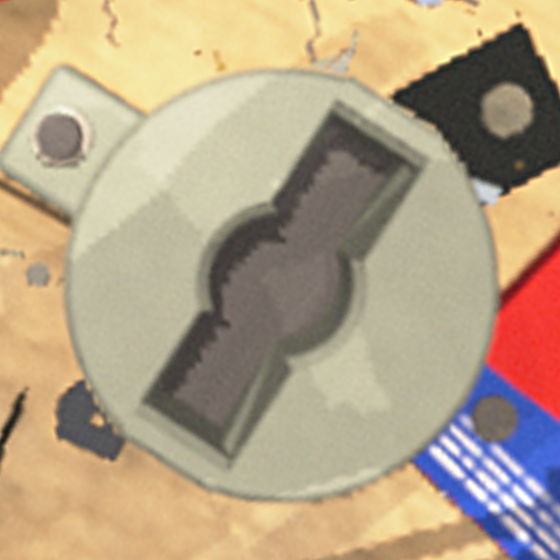

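Socket centre is about (0.4727, -0.3867), with the slots along -32.6° (mod 180°). Next is the bushing: stop 3.5 cm short of it, turned +60°.

{"fn": "jog_arm", "kwargs": {
  "delta_pos": [
    [0,4,0],
    [0,9,0],
    [0,14,0],
    [0,19,0],
    [0,24,0],
    [0,29,0],
    [0,34,0],
    [0,39,0],
    [0.4,42.9,0],
    [0.4,42.9,0]
  ],
  "turn": [7,14,21,28,35,42,49,56,60,60],
  "grip": [0,0,0,0,0,0,0,0,0,0]
}}

```text
time_s: 2.28
position: [0.4421, 0.043, 0.2412]
tcp_rot: [[0.246, 0.969, -0.0], [0.969, -0.246, -0.0], [-0.0, -0.0, -1.0]]
force: [-1.0, -0.3, 0.3]
opening: 1.001
grasp_force: 0.0
```

Run:
```python
from h import *
snap('wrist','wrist2'); s=read_state(); print(s['position'],s['tcp_rot'].round(3),s['force'].round(1),s['time_s'])
c=load('wrist2')
a=rect(c,.453,.078,.032,.05,400);b=rect(c,.453,.078,.078,.05,400)
cv2.imwrite('pics/r2.png',np.hstack([a,b]))
```

```text
[0.44233034 0.0418225  0.24121729] [[ 0.247  0.969 -0.   ]
 [ 0.969 -0.247 -0.001]
 [-0.001  0.    -1.   ]] [-0.3  0.3 -0.6] 2.325
```

View pics/r2.png

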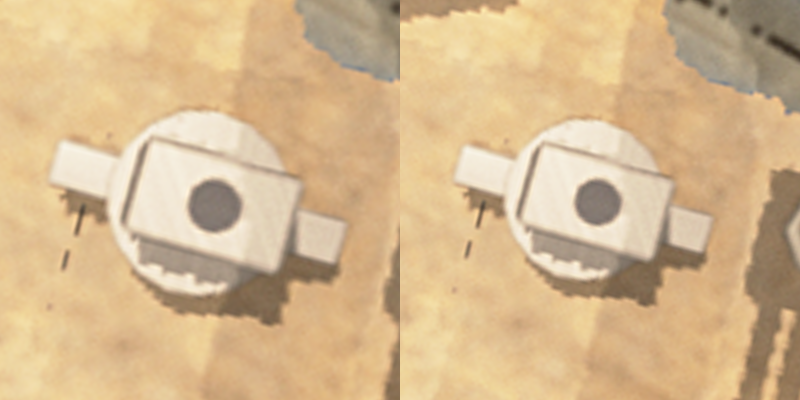

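The rectified view shows lug tips at (57,163) and (340,240), and the grip block centred at (599,202) in the right panel. That puts the bushing at (0.4525, 0.0782), yaw 75°. Now I'll descend and grasp.

{"fn": "jog_arm", "kwargs": {
  "delta_pos": [
    [1,3.6,0],
    [1,3.6,-4],
    [1,3.6,-8],
    [1,3.6,-12],
    [1,3.6,-15],
    [1,3.6,-17],
    [1,3.6,-18],
    [1,3.6,-18]
  ],
  "turn": [-0.7,-0.7,-0.7,-0.7,-0.7,-0.7,-0.7,-0.7],
  "grip": [0,0,0,0,0,0,0,0]
}}

```text
time_s: 3.32
position: [0.4525, 0.077, 0.0609]
tcp_rot: [[0.262, 0.965, -0.001], [0.965, -0.262, -0.0], [-0.0, -0.001, -1.0]]
force: [0.4, -0.0, 0.5]
opening: 0.997
grasp_force: 0.0
```

{"fn": "jog_arm", "kwargs": {
  "delta_pos": [
    [0,0,0],
    [0,0,0],
    [0,0,0],
    [0,0,0],
    [0,0,0],
    [0,0,0],
    [0,0,0],
    [0,0,0]
  ],
  "turn": [0,0,0,0,0,0,0,0],
  "grip": [1,1,1,1,1,1,1,1]
}}

```text
time_s: 4.32
position: [0.4524, 0.0781, 0.0612]
tcp_rot: [[0.26, 0.966, -0.0], [0.966, -0.26, -0.0], [-0.0, -0.0, -1.0]]
force: [-1.2, 0.2, 0.2]
opening: 0.251
grasp_force: 29.9
```

Grasped: the opening is 21.8 mm. Now lift and carry it over the socket, turning to 60° off the slots.

{"fn": "jog_arm", "kwargs": {
  "delta_pos": [
    [0,0,3],
    [0,0,8],
    [0,0,14],
    [0,-4,14],
    [0,-9,14],
    [0,-14,14],
    [0,-19,14],
    [0,-24,14],
    [0,-29,14],
    [0,-34,14],
    [1,-39,14],
    [2,-43,14]
  ],
  "turn": [0,0,0,-6,-12,-18,-24,-30,-36,-42,-48,-48],
  "grip": [1,1,1,1,1,1,1,1,1,1,1,1]
}}

```text
time_s: 5.82
position: [0.4719, -0.3536, 0.2004]
tcp_rot: [[0.892, 0.451, -0.001], [0.451, -0.892, 0.001], [-0.0, -0.001, -1.0]]
force: [-0.7, -0.5, -3.0]
opening: 0.248
grasp_force: 29.9
```

{"fn": "jog_arm", "kwargs": {
  "delta_pos": [
    [0,-2,0],
    [0,-3.5,0],
    [0,-3.5,-2],
    [0,-3.5,-4],
    [0,-3.5,-5],
    [0,-3.5,-5]
  ],
  "turn": [0,0,0,0,0,0],
  "grip": [1,1,1,1,1,1]
}}

```text
time_s: 6.58
position: [0.4719, -0.3856, 0.1505]
tcp_rot: [[0.891, 0.454, -0.002], [0.454, -0.891, 0.002], [-0.001, -0.003, -1.0]]
force: [0.2, 0.5, -2.7]
opening: 0.25
grasp_force: 29.9
```

Run:
```python
from h import *
snap('wrist','wrist3');snap('top','top3');snap('scene','scene3'); s=read_state(); print(s['position'],s['tcp_rot'].round(3),s['force'].round(1),s['moment'].round(2),s['time_s'])
c=load('wrist3')
cv2.imwrite('pics/v3.png',np.hstack([cv2.resize(rect(c,.4727,-.3867,.045,.07,560),(400,400)),cv2.resize(rect(load('top3'),.4727,-.3867,.045,.07,560),(400,400))]))
```

```text
[ 0.47288479 -0.38705107  0.15210298] [[ 0.891  0.453  0.001]
 [ 0.453 -0.891 -0.001]
 [ 0.     0.001 -1.   ]] [ 0.5 -0.8 -3. ] [-0.01  0.05  0.05] 6.725
```

View pics/v3.png

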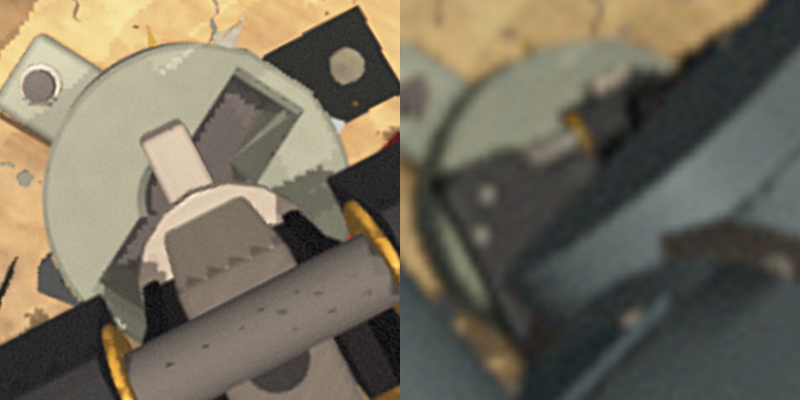

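The socket's position agrees with my estimate to within 0.4 mm, and the lug points well away from the slots. Lowering the nose into the bore.

{"fn": "jog_arm", "kwargs": {
  "delta_pos": [
    [0,0,-2],
    [0,0,-3],
    [0,0,-4],
    [0,0,-5],
    [0,0,-5.8],
    [0,0,-5.8]
  ],
  "turn": [0,0,0,0,0,0],
  "grip": [1,1,1,1,1,1]
}}

```text
time_s: 7.48
position: [0.4721, -0.3865, 0.0925]
tcp_rot: [[0.892, 0.453, -0.001], [0.453, -0.892, 0.001], [-0.0, -0.002, -1.0]]
force: [0.4, 0.4, -2.0]
opening: 0.249
grasp_force: 29.9
```

{"fn": "jog_arm", "kwargs": {
  "delta_pos": [
    [0,0,-0.2],
    [0,0,-0.4],
    [0,0,-0.5],
    [0,0,-0.5]
  ],
  "turn": [0,0,0,0],
  "grip": [1,1,1,1]
}}

```text
time_s: 7.98
position: [0.4725, -0.3869, 0.0884]
tcp_rot: [[0.892, 0.453, 0.0], [0.453, -0.892, -0.0], [0.0, 0.0, -1.0]]
force: [0.4, 1.2, -2.9]
opening: 0.249
grasp_force: 29.9
```

{"fn": "jog_arm", "kwargs": {
  "delta_pos": [
    [0,0,-0.05],
    [0,0,-0.1],
    [0,0,-0.1]
  ],
  "turn": [0,0,0],
  "grip": [1,1,1]
}}

```text
time_s: 8.35
position: [0.4725, -0.387, 0.088]
tcp_rot: [[0.892, 0.453, 0.0], [0.453, -0.892, -0.0], [0.0, 0.0, -1.0]]
force: [-2.2, 0.7, 3.0]
opening: 0.248
grasp_force: 29.9
```

The lugs rest on the rim with about 6 N of contact. Turning towards the slots.

{"fn": "jog_arm", "kwargs": {
  "delta_pos": [
    [0,0,0],
    [0,0,0],
    [0,0,0],
    [0,0,0],
    [0,0,0],
    [0,0,0],
    [0,0,0]
  ],
  "turn": [-6,-12,-18,-24,-30,-36,-36],
  "grip": [1,1,1,1,1,1,1]
}}

```text
time_s: 9.22
position: [0.4733, -0.3883, 0.088]
tcp_rot: [[0.988, -0.156, 0.002], [-0.156, -0.988, -0.003], [0.003, 0.003, -1.0]]
force: [-0.0, -1.8, 3.2]
opening: 0.252
grasp_force: 29.9
```

{"fn": "jog_arm", "kwargs": {
  "delta_pos": [
    [0,0,0],
    [0,0,0],
    [0,0,0],
    [0,0,0],
    [0,0,0],
    [0,0,0]
  ],
  "turn": [-6,-12,-16,-20,-23.5,-23.5],
  "grip": [1,1,1,1,1,1]
}}

```text
time_s: 9.98
position: [0.472, -0.3861, 0.0864]
tcp_rot: [[0.844, -0.537, -0.001], [-0.537, -0.844, 0.002], [-0.002, -0.001, -1.0]]
force: [-0.1, 0.5, -2.3]
opening: 0.248
grasp_force: 29.9
```

The contact force is gone and z has dropped, so the lugs are over the slots. Lowering to home.

{"fn": "jog_arm", "kwargs": {
  "delta_pos": [
    [0,0,-0.3],
    [0,0,-0.6],
    [0,0,-0.9],
    [0,0,-1.1],
    [0,0,-1.2],
    [0,0,-1.2]
  ],
  "turn": [0,0,0,0,0,0],
  "grip": [1,1,1,1,1,1]
}}

```text
time_s: 10.72
position: [0.4724, -0.3868, 0.0752]
tcp_rot: [[0.843, -0.538, -0.0], [-0.538, -0.843, 0.0], [-0.0, -0.0, -1.0]]
force: [0.1, -0.1, -2.1]
opening: 0.25
grasp_force: 29.9
```

{"fn": "jog_arm", "kwargs": {
  "delta_pos": [
    [0,0,-0.1],
    [0,0,-0.15],
    [0,0,-0.15]
  ],
  "turn": [0,0,0],
  "grip": [1,1,1]
}}

```text
time_s: 11.1
position: [0.4725, -0.387, 0.0742]
tcp_rot: [[0.843, -0.538, 0.0], [-0.538, -0.843, -0.0], [0.001, 0.0, -1.0]]
force: [0.0, -1.0, 0.6]
opening: 0.251
grasp_force: 29.9
```

The collar is on the rim: z is 0.0742 against 0.074 expected, and there is light contact. Release and retreat.

{"fn": "jog_arm", "kwargs": {
  "delta_pos": [
    [0,0,0],
    [0,0,0],
    [0,0,0],
    [0,0,0],
    [0,0,0],
    [0,0,0],
    [0,0,0]
  ],
  "turn": [0,0,0,0,0,0,0],
  "grip": [0,0,0,0,0,0,0]
}}

```text
time_s: 11.98
position: [0.4724, -0.3868, 0.0737]
tcp_rot: [[0.843, -0.538, -0.0], [-0.538, -0.843, 0.0], [-0.0, -0.0, -1.0]]
force: [-0.6, -0.6, -0.0]
opening: 0.948
grasp_force: 0.0
```

{"fn": "jog_arm", "kwargs": {
  "delta_pos": [
    [0,0,2],
    [0,0,5],
    [0,0,9],
    [0,0,13],
    [-1.5,1,16],
    [-3,2,18],
    [-3,2,18]
  ],
  "turn": [0,0,0,0,0,0,0],
  "grip": [0,0,0,0,0,0,0]
}}

```text
time_s: 12.85
position: [0.4424, -0.3669, 0.2555]
tcp_rot: [[0.843, -0.539, 0.002], [-0.539, -0.843, -0.002], [0.003, 0.001, -1.0]]
force: [0.2, -0.6, -0.7]
opening: 1.003
grasp_force: 0.0
```

Run:
```python
from h import *
snap('wrist','wrist4'); s=read_state(); print(s['position'],s['opening'],s['time_s'])
```

```text
[ 0.4425624  -0.36701251  0.25425717] 1.0014723379054837 12.9
```

View pics/wrist4.png

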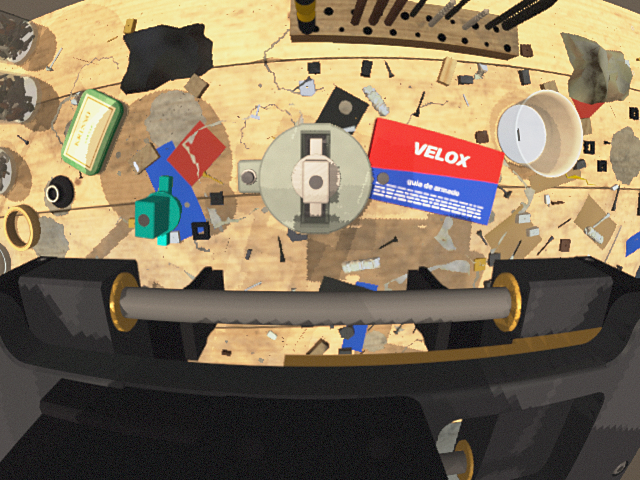

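The bushing at (316,178) sits in the socket with its lugs down in the slots at (316,145) and (316,213) and its collar on the rim. The gripper is clear, so I'm handing in.

```bash
python3 -c "
from rig import *
print(hand_in())"
```

```text
the job is handed in; nothing more can be done
None
```

The two-lug bushing is fully home in the bench socket and released, with the three-lug bushing left where it stood; the job was handed in at about 13 s.

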